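# Load glazed bud vases onto their drip discs for firing

### The job

Load the kiln shelf: stand each glazed bud vase upright in the middle of the drip disc whose rim has the same glaze colour, one after another from the palest glaze to the darkest (yellow, then green, then blue, then black) so that no dark glaze dust gets onto a paler pot. Set each one down and let go of it before you take the next; do not drop it from a height or let it topple. Leave the two plain unglazed clay vases standing where they are.

Things in the scene. Friction and masses are not known exactly. Their poses are not given: they have to be found in the camera images.
- yellow_vase: A bud vase, 120 mm tall: foot 40 mm across, round belly 56 mm across (30 to 42 mm above the foot), then a straight neck 26 mm across from 72 to 110 mm above the foot, and a lip 32 mm across at the top. About 0.2 kg. Origin: centre of the underside of the foot; z up its axis. Stands on the bench (height 0) at the start. This one is glazed yellow, with small white flower dots round the belly.
- green_vase: A bud vase, 120 mm tall: foot 40 mm across, round belly 56 mm across (30 to 42 mm above the foot), then a straight neck 26 mm across from 72 to 110 mm above the foot, and a lip 32 mm across at the top. About 0.2 kg. Origin: centre of the underside of the foot; z up its axis. Stands on the bench (height 0) at the start. This one is glazed green, with small white flower dots round the belly.
- blue_vase: A bud vase, 120 mm tall: foot 40 mm across, round belly 56 mm across (30 to 42 mm above the foot), then a straight neck 26 mm across from 72 to 110 mm above the foot, and a lip 32 mm across at the top. About 0.2 kg. Origin: centre of the underside of the foot; z up its axis. Stands on the bench (height 0) at the start. This one is glazed blue, with small white flower dots round the belly.
- black_vase: A bud vase, 120 mm tall: foot 40 mm across, round belly 56 mm across (30 to 42 mm above the foot), then a straight neck 26 mm across from 72 to 110 mm above the foot, and a lip 32 mm across at the top. About 0.2 kg. Origin: centre of the underside of the foot; z up its axis. Stands on the bench (height 0) at the start. This one is glazed black, with small white flower dots round the belly.
- plain_a: A bud vase, 120 mm tall: foot 40 mm across, round belly 56 mm across (30 to 42 mm above the foot), then a straight neck 26 mm across from 72 to 110 mm above the foot, and a lip 32 mm across at the top. About 0.2 kg. Origin: centre of the underside of the foot; z up its axis. Stands on the bench (height 0) at the start. This one is plain unglazed red-brown clay all over; it stays where it is.
- plain_b: A bud vase, 120 mm tall: foot 40 mm across, round belly 56 mm across (30 to 42 mm above the foot), then a straight neck 26 mm across from 72 to 110 mm above the foot, and a lip 32 mm across at the top. About 0.2 kg. Origin: centre of the underside of the foot; z up its axis. Stands on the bench (height 0) at the start. This one is plain unglazed red-brown clay all over; it stays where it is.
- yellow_disc: Flat round drip disc 84 mm across and 8 mm thick with a yellow glazed rim and a pale 42 mm bare centre. It lies fixed on a cream kiln shelf slab (280 mm square, 15 mm thick, with a 40 mm high post on each corner), so its top is 23 mm above the bench. Origin: centre of its underside; its top is 8 mm above that, z up. The four discs lie in a rough square, about 120 to 155 mm between the centres of neighbours.
- green_disc: Flat round drip disc 84 mm across and 8 mm thick with a green glazed rim and a pale 42 mm bare centre. It lies fixed on a cream kiln shelf slab (280 mm square, 15 mm thick, with a 40 mm high post on each corner), so its top is 23 mm above the bench. Origin: centre of its underside; its top is 8 mm above that, z up. The four discs lie in a rough square, about 120 to 155 mm between the centres of neighbours.
- blue_disc: Flat round drip disc 84 mm across and 8 mm thick with a blue glazed rim and a pale 42 mm bare centre. It lies fixed on a cream kiln shelf slab (280 mm square, 15 mm thick, with a 40 mm high post on each corner), so its top is 23 mm above the bench. Origin: centre of its underside; its top is 8 mm above that, z up. The four discs lie in a rough square, about 120 to 155 mm between the centres of neighbours.
- black_disc: Flat round drip disc 84 mm across and 8 mm thick with a black glazed rim and a pale 42 mm bare centre. It lies fixed on a cream kiln shelf slab (280 mm square, 15 mm thick, with a 40 mm high post on each corner), so its top is 23 mm above the bench. Origin: centre of its underside; its top is 8 mm above that, z up. The four discs lie in a rough square, about 120 to 155 mm between the centres of neighbours.
Mind the look-alikes: they are no part of the job. Several things look just like the black_vase: the one meant starts farthest to the robot's right.

How it is judged:
By the outcome, as a careful person would: the job done as asked, in the order asked, and still so for the second after the job is handed in, with the robot touching nothing.
It also fails if it takes over 120 s, if anything falls off the work surface, if the arm or the gripper's body presses on something with over 40 N, if the wrist force passes 120 N, or if a joint passes its speed limit or range.

### The arm

A 7-joint arm with a two-finger parallel gripper is mounted at the origin on the work surface. World frame = base frame: x ahead of the robot, y to its left, z up, the work surface at z = 0. Lengths are in mm, angles in rad, forces in N, time in s.
With the tool pointing down it reaches from about 400 to 900 mm from the base axis. Payload 5.5 kg.
Tool frame: the origin (TCP) lies midway between the tips of the shut fingers; the grasp point (between the pads) lies 19 mm behind it; z points along the fingers, y is the line along which they close (so a half turn about z gives the same grasp; the last joint's range is limited). The gripper opens to 92 mm and grips with 3 to 60 N. Pads are 19 mm wide; open, the fingers measure 130 mm over their backs; the gripper's body (75 mm by 190 mm) begins 47 mm behind the grasp point.
Start: joints at [-1.066, 0.501, -0.427, 1.55, 0.221, 1.138, -0.21], TCP at [155.603, 631.101, 202.129] pointing down, gripper open.
Joint ranges: [-2.88, 2.88], [-0.31, 2.03], [-1.54, 1.56], [0.2, 2.42], [-1.41, 4.55], [0.19, 2.02], [-2.57, 2.57]. Speed limits (rad/s): [2.57, 2.57, 3.14, 3.14, 3.14, 3.14, 3.14].

### API

Orientations are given as a unit quaternion [w, x, y, z].
In Python, from plant import sensors, cams, finish_job, silhouettes, place_of gives the robot as it stands.
- The arm moves only by the shell command python3 -m crank 'ROWS'. ROWS is a JSON object of lists of equal length, an entry for each row: "translation": the shift along the world's x, y, z in m, a list of three; "yaw": the turn about the world's z in degrees; "hand": the gripper command: -1 is fully open, 1 is shut, values between are in proportion. A call has 1 to 10 rows; each row is the pose to reach, as a shift and turn from the pose commanded when the call began; what a row does not reach only later rows make up. A row lasts 1/12 s, in which the tool goes at most 41.7 mm and 7.16 degrees, less where a joint would pass 70% of its speed; a pose out of reach is approached as far as the arm can. A call with a gripper value outside its range is refused whole. The fingers move at their own pace and stop on an object; the grip force is fixed at half the most. Time passes only in rows, so rows that repeat a pose let the fingers close. It gives the time, the measured TCP pose, the force, the opening and the grip force at its end, in the units of the state.
- sensors.get_state(): the state, without advancing time (a new reading comes with each control period).
- cams.read_camera(name): name is "side" or "top"; returns (picture, depth): 420x560x3 uint8, red, green, blue; 420x560 float32, mm along the optical axis (not along the pixel's ray), 0 where there is no reading.
- cams.calibration(name): a dict with "camera_matrix" (3x3 intrinsics, pixels), "cam_to_world" (4x4, takes a point from camera to world coordinates). Camera axes: x right, y up, looking along -z (the intrinsics and any distortion apply to the point x, -y, -z); pixel columns grow to the right and rows downward; lengths in mm; the calibration is good to about 2 mm. A picture is of the moment at which its call begins. calibration takes no time and is no camera call.
- finish_job(): hands the job in; it is judged then, once.
Trained networks look in the newest picture that a camera, given by its name, has taken for a name from the list of things; names that differ only in an ending like _2 or _b are one class to them, and where a whole thing is asked for, a point or a joint stands for the part that bears it (a point fixed in the world has none). Each returns a list of dicts, best first, with "score" (0 to 1); they miss things now and then, are a little off and sometimes report something else, mostly with a low value. They report only what shows in the picture. A call takes as long as a camera call. They do not tell look-alikes from the thing itself.
- silhouettes(camera, target): "region" (420x560 bool, what is visible of it).
- place_of(camera, target): "at" ([x, y, z] in mm, in the coordinates of the camera as it stood for that picture, good to about 4 mm: a listed point, or the origin of a listed thing).
The state is a dict: "clock": time; "joint_positions": joint angles; "qvel": joint speeds; "tau": joint torques, N m; "tool_pos": TCP position; "orientation": TCP orientation; "wrist_force": force on the tool from outside, world axes, zero at the start; "ft_torque": the same for the moment, N m; "width": opening from 0.0 (shut) to 1.0 (fully open); "grasp_force": force on a finger pad.
Only numpy, scipy, OpenCV 4.12 (cv2) and the standard library are available. Lean on these libraries where they do the work, as an engineer would, in place of code of your own. Each camera call takes 0.05 s, during which the arm holds its last target. There are 200 camera calls.

## Working session

There is one attempt and no reset: what is moved stays moved. The work goes in short steps, Python scripts to look and compute and a shell command to move; the robot and the scene stay as the last step left them, time stands still between calls to the robot, and variables do not carry over. Pictures are saved under pics/ and viewed, at most 14 in all, crops included, and the job is handed in when it is done.

```bash
mkdir -p pics; ls; python3 - <<'E'
from plant import sensors,cams
import cv2
for n in("top","side"):
    p,d=cams.read_camera(n); cv2.imwrite(f"pics/{n}0.png",p[:,:,::-1])
    c=cams.calibration(n); print(n,c["camera_matrix"],c["cam_to_world"],{k for k in c})
s=sensors.get_state(); print(s)
E
```

```text
pics
top [[455.16792025   0.         281.32010307]
 [  0.         455.16792025 205.06659668]
 [  0.           0.           1.        ]] [[-2.75666091e-02  9.96533596e-01 -7.84912317e-02  4.12778636e+02]
 [-9.99419606e-01 -2.90480547e-02 -1.77950170e-02 -3.40399751e+01]
 [-2.00133499e-02  7.79551275e-02  9.96755970e-01  1.12541818e+03]
 [ 0.00000000e+00  0.00000000e+00  0.00000000e+00  1.00000000e+00]] {'camera_matrix', 'cam_to_world'}
side [[385.50949343   0.         282.3759192 ]
 [  0.         385.50949343 215.88975288]
 [  0.           0.           1.        ]] [[-9.60843352e-01  2.00295509e-01 -1.91472613e-01  3.44170705e+02]
 [-2.76965361e-01 -7.15126376e-01  6.41782249e-01  5.34484253e+02]
 [-8.38101362e-03  6.69683489e-01  7.42599342e-01  7.21331981e+02]
 [ 0.00000000e+00  0.00000000e+00  0.00000000e+00  1.00000000e+00]] {'camera_matrix', 'cam_to_world'}
{'clock': 0.1, 'joint_positions': array([-1.06579059,  0.50182211, -0.42681223,  1.55132788,  0.22076599,
        1.13829169, -0.210327  ]), 'qvel': array([ 1.03757073e-03,  3.01180544e-04,  1.44000069e-04, -2.99118012e-03,
        9.18924376e-05, -5.55093840e-04,  6.37427564e-06]), 'tau': array([-1.14674214e-02, -5.67866313e+01, -5.83902195e+00, -2.79917675e+01,
       -6.91486965e-02,  2.39263242e-02,  1.04579462e-05]), 'tool_pos': array([155.5039393 , 630.42997061, 201.14717745]), 'orientation': array([-1.65527710e-04,  1.20604659e-01,  9.92700208e-01, -8.86069378e-04]), 'wrist_force': array([-0.43144039,  0.18426198, -0.4853272 ]), 'ft_torque': array([-0.00771274,  0.02990905, -0.00765673]), 'grasp_force': 0.0, 'width': 1.0045023528455121}
```

View pics/top0.png

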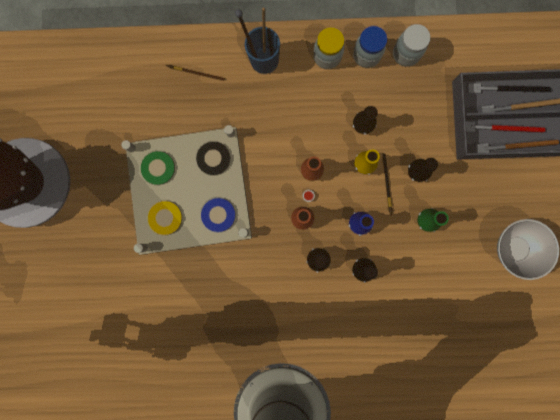

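View pics/side0.png

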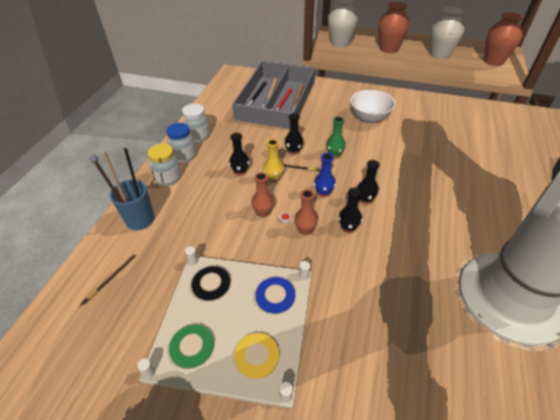

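```bash
cat > h.py <<'E'
from plant import *
import numpy as np
def world(n,p):
    T=cams.calibration(n)["cam_to_world"]; return (T@np.r_[p,1])[:3]
def px(n,w):
    c=cams.calibration(n); q=np.linalg.inv(c["cam_to_world"])@np.r_[w,1]
    v=c["camera_matrix"]@[q[0],-q[1],-q[2]]; return v[:2]/v[2]
def cloud(n,d):
    c=cams.calibration(n);K=c["camera_matrix"];v,u=np.indices(d.shape)
    P=np.stack([(u-K[0,2])/K[0,0]*d,-(v-K[1,2])/K[1,1]*d,-d],-1)
    return P@c["cam_to_world"][:3,:3].T+c["cam_to_world"][:3,3]
E
python3 - <<'E'
from h import *
for t in("yellow_vase","green_vase","blue_vase","black_vase","plain_a","yellow_disc","green_disc","blue_disc","black_disc"):
    for n in("top","side"):
        for r in place_of(n,t):
            w=world(n,r["at"]); print(t,n,round(r["score"],2),w.round(),px(n,w).round())
E
```

```text
yellow_vase top 0.91 [ 595. -219.   -4.] [362. 165.]
yellow_vase side 0.76 [ 597. -219.   -1.] [272. 178.]
green_vase top 0.71 [ 450. -368.   -4.] [426. 222.]
green_vase side 0.93 [ 451. -367.    2.] [334. 153.]
blue_vase top 0.75 [ 455. -200.    0.] [357. 222.]
blue_vase side 0.94 [ 449. -200.    2.] [323. 192.]
black_vase top 0.95 [ 573. -350.   -3.] [416. 173.]
black_vase top 0.94 [ 698. -224.   -3.] [363. 125.]
black_vase top 0.62 [366. -99.  -0.] [317. 259.]
black_vase top 0.6 [ 340. -210.   -1.] [363. 269.]
black_vase side 0.93 [ 573. -350.   -2.] [293. 151.]
black_vase side 0.88 [ 690. -223.   -3.] [241. 171.]
black_vase side 0.86 [ 338. -200.    2.] [365. 200.]
black_vase side 0.72 [367. -98.  -3.] [347. 227.]
plain_a top 0.8 [465. -63.  -2.] [302. 219.]
plain_a top 0.67 [579. -92.  -1.] [312. 173.]
plain_a side 0.92 [579. -92.   0.] [264. 211.]
plain_a side 0.59 [468. -64.   2.] [304. 228.]
yellow_disc top 0.82 [476. 272.  18.] [165. 218.]
yellow_disc side 0.64 [475. 275.  17.] [257. 356.]
green_disc top 0.86 [604. 291.   9.] [158. 167.]
green_disc side 0.6 [602. 290.  16.] [190. 346.]
blue_disc top 0.87 [483. 144.  11.] [217. 214.]
blue_disc side 0.92 [478. 143.  14.] [276. 296.]
black_disc top 0.8 [621. 157.  11.] [211. 159.]
black_disc side 0.75 [621. 156.  13.] [210. 285.]
```

The top view shows four black vases. The one farthest right (smallest y) is at px (420,168), world about (573,-350). The discs are at px (158,168) green, (213,158) black, (165,218) yellow and (218,214) blue. Both views agree with the networks. Next I refine with depth.

```bash
cat >> h.py <<'E'
def ring(n,xy,lo=108,hi=128,r=35):
    p,d=cams.read_camera(n);P=cloud(n,d)
    m=(d>0)&(P[...,2]>lo)&(P[...,2]<hi)&(np.hypot(P[...,0]-xy[0],P[...,1]-xy[1])<r)
    Q=P[m]; return len(Q),((Q.min(0)+Q.max(0))/2).round(1),Q.mean(0).round(1)
E
python3 - <<'E'
from h import *
V=dict(yellow=(596,-219),green=(450,-368),blue=(452,-200),black=(573,-350))
for k,v in V.items(): print(k,[ring(n,v) for n in("top","side")])
for k in V:
  for n in("top","side"):
    p,d=cams.read_camera(n);P=cloud(n,d)
    r=silhouettes(n,k+"_disc")
    if r:
        M=r[0]["region"]; Q=P[M&(d>0)]; print(k,n,round(r[0]["score"],2),M.sum(),((np.percentile(Q,1,0)+np.percentile(Q,99,0))/2).round(1),np.ptp(Q,0).round())
E
```

```text
yellow [(167, array([ 594.9, -220.9,  119. ]), array([ 594.5, -220.8,  119.5])), (111, array([ 593.6, -220.1,  116.1]), array([ 592.3, -217.5,  119.6]))]
green [(172, array([ 452.2, -366.5,  118.9]), array([ 452.4, -365.4,  119.4])), (97, array([ 450.4, -366.7,  115.7]), array([ 450. , -361.7,  119. ]))]
blue [(168, array([ 450.2, -202.2,  116.7]), array([ 450. , -202. ,  119.4])), (123, array([ 448.4, -200.9,  116.5]), array([ 448.1, -199. ,  119.3]))]
black [(171, array([ 572.6, -348.4,  117.4]), array([ 572.3, -348.5,  119.4])), (93, array([ 571. , -348.2,  116.1]), array([ 569.8, -344.9,  119.2]))]
yellow top 0.79 949 [476.4 271.4  20.5] [85. 82. 21.]
yellow side 0.86 1638 [475.4 273.9  22.3] [83. 84. 14.]
green top 0.61 908 [601.2 288.3  21.3] [85. 82. 17.]
green side 0.56 1600 [599.7 288.3  21. ] [90. 90. 15.]
blue top 0.91 918 [479.2 140.5  20.9] [81. 83. 18.]
blue side 0.95 1205 [478.4 143.1  21.1] [86. 84. 14.]
black top 0.88 941 [619.5 150.9  19.9] [85. 84. 19.]
black side 0.78 1152 [618.8 151.5  21. ] [88. 91. 15.]
```

```bash
python3 -m crank '{"translation":[[0.032,-0.023,0.02],[0.065,-0.046,0.04],[0.097,-0.07,0.04],[0.13,-0.093,0.04],[0.162,-0.116,0.04],[0.195,-0.14,0.04],[0.227,-0.163,0.04],[0.26,-0.186,0.04],[0.292,-0.21,0.04],[0.324,-0.231,0.04]],"yaw":[0,0,0,0,0,0,0,0,0,0],"hand":[-1,-1,-1,-1,-1,-1,-1,-1,-1,-1]}'; python3 -m crank '{"translation":[[0.007,-0.04,0],[0.015,-0.08,0],[0.022,-0.12,0],[0.03,-0.16,0],[0.037,-0.2,0],[0.045,-0.24,0],[0.052,-0.28,0],[0.06,-0.32,0],[0.067,-0.36,0],[0.075,-0.4,0]],"yaw":[0,0,0,0,0,0,0,0,0,0],"hand":[-1,-1,-1,-1,-1,-1,-1,-1,-1,-1]}'; python3 -c "
from h import *;print(sensors.get_state()['joint_positions'].round(2))"
```

```text
clock: 3.03
tool_pos: [481.3, 398.2, 242.4]
orientation: [0.0, 0.121, 0.993, -0.0]
wrist_force: [1.1, 0.6, -0.2]
width: 1.001
grasp_force: 0.0
clock: 3.87
tool_pos: [554.6, -1.8, 242.6]
orientation: [0.0, 0.12, 0.993, 0.0]
wrist_force: [1.9, 1.0, 0.0]
width: 1.004
grasp_force: 0.0
[ 0.06  0.26 -0.13  1.76  0.04  1.12  1.25]
```

```bash
python3 -m crank '{"translation":[[0.007,-0.036,0],[0.014,-0.073,0],[0.02,-0.109,0],[0.027,-0.146,0],[0.033,-0.18,0],[0.037,-0.205,0],[0.0394,-0.2185,0],[0.0394,-0.2185,0],[0.0394,-0.2185,0],[0.0394,-0.2185,0]],"yaw":[0,0,0,0,0,0,0,0,0,0],"hand":[-1,-1,-1,-1,-1,-1,-1,-1,-1,-1]}'; python3 - <<'E'
from h import *
print(sensors.get_state()['joint_positions'].round(2),sensors.get_state()['tool_pos'].round(1))
import cv2
p,d=cams.read_camera("side");cv2.imwrite("pics/s1.png",cv2.resize(p[100:280,180:420,::-1],None,fx=3,fy=3))
E
```

```text
clock: 4.7
tool_pos: [594.3, -215.5, 242.0]
orientation: [-0.0, 0.119, 0.993, 0.001]
wrist_force: [0.2, -0.2, 0.2]
width: 1.002
grasp_force: 0.0
[ 0.33  0.4  -0.03  1.56  0.01  1.18  1.63] [ 594.3 -215.5  242. ]
```

View pics/s1.png

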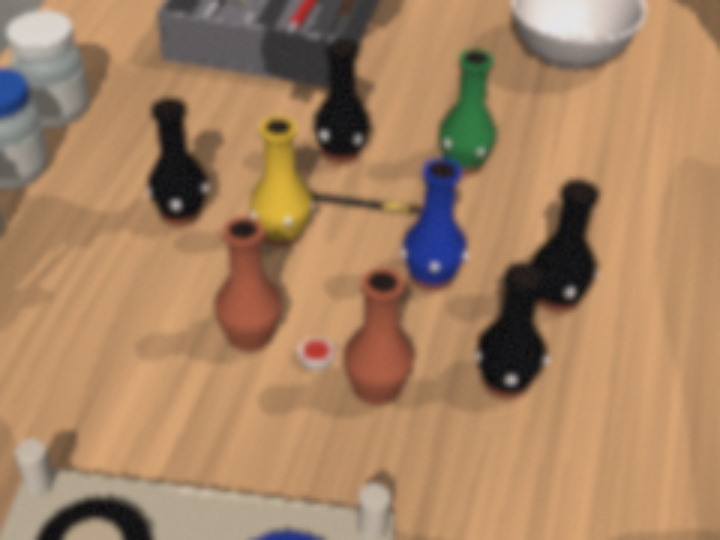

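The crop shows the vases unchanged but no gripper above the yellow one. I check the full views.

```bash
python3 - <<'E'
from h import *
import cv2
a,_=cams.read_camera("side");b,_=cams.read_camera("top")
t=sensors.get_state()['tool_pos'];print(t,px("side",t),px("top",t))
cv2.imwrite("pics/s2.png",cv2.resize(np.hstack([a,b])[:,:,::-1],(800,300),interpolation=cv2.INTER_AREA))
E
```

```text
[ 594.39765595 -215.84343468  242.3250573 ] [269.92021416 100.07803593] [380.58387253 145.09472756]
```

View pics/s2.png

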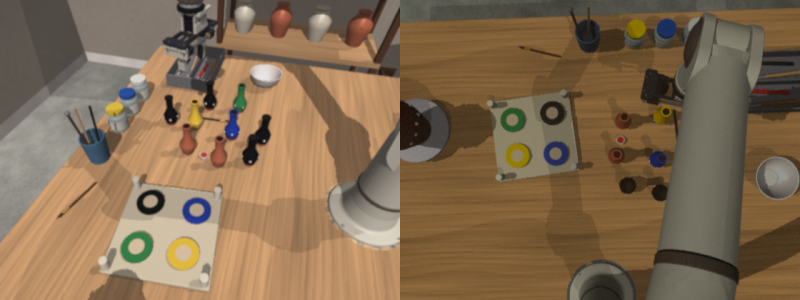

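The side picture shows the tips at about px (266,98), right above the yellow vase, and the projection confirms it. I descend slowly.

```bash
python3 -m crank '{"translation":[[0,-0.004,-0.02],[0,-0.004,-0.04],[0,-0.004,-0.06],[0,-0.004,-0.08],[0,-0.004,-0.1],[0,-0.004,-0.12],[0,-0.004,-0.14],[0,-0.004,-0.16],[0,-0.004,-0.169],[0,-0.004,-0.169]],"yaw":[0,0,0,0,0,0,0,0,0,0],"hand":[-1,-1,-1,-1,-1,-1,-1,-1,-1,-1]}'; python3 - <<'E'
from h import *
import cv2
a,_=cams.read_camera("side")
cv2.imwrite("pics/s3.png",cv2.resize(a[40:250,180:420,::-1],None,fx=2.5,fy=2.5))
print(sensors.get_state()['tool_pos'])
E
```

```text
clock: 5.68
tool_pos: [592.3, -220.5, 70.8]
orientation: [-0.002, 0.12, 0.993, 0.001]
wrist_force: [-0.2, -0.3, -0.4]
width: 1.0
grasp_force: 0.0
[ 593.42494145 -221.15672466   72.44305248]
```

View pics/s3.png

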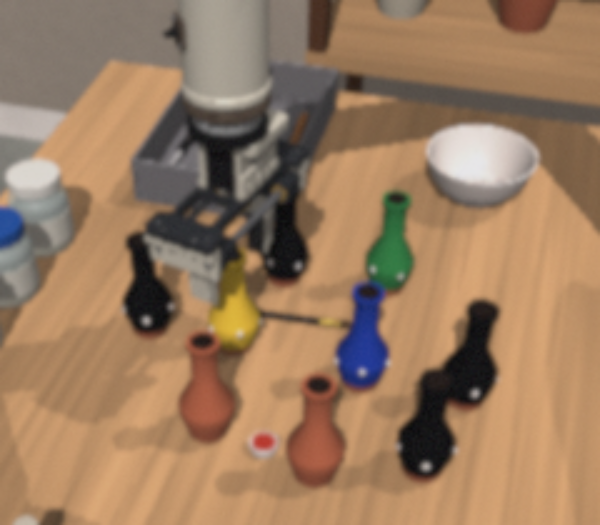

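The fingers straddle the yellow neck (crop about (235,270)) and nothing else is touched. I close and lift.

```bash
python3 -m crank '{"translation":[[0,0,0],[0,0,0],[0,0,0],[0,0,0],[0,0,0],[0,0,0],[0,0,0],[0,0,0],[0,0,0],[0,0,0]],"yaw":[0,0,0,0,0,0,0,0,0,0],"hand":[1,1,1,1,1,1,1,1,1,1]}'; python3 -m crank '{"translation":[[0,0,0.005],[0,0,0.02],[0,0,0.04],[0,0,0.065],[0,0,0.09],[0,0,0.115],[0,0,0.14],[0,0,0.16],[0,0,0.17],[0,0,0.17]],"yaw":[0,0,0,0,0,0,0,0,0,0],"hand":[1,1,1,1,1,1,1,1,1,1]}'
```

```text
clock: 6.57
tool_pos: [594.0, -222.3, 73.1]
orientation: [-0.0, 0.121, 0.993, 0.0]
wrist_force: [0.4, -0.1, 0.4]
width: 0.331
grasp_force: 30.1
clock: 7.4
tool_pos: [595.4, -222.9, 245.9]
orientation: [0.002, 0.121, 0.993, -0.0]
wrist_force: [0.6, 0.4, -2.2]
width: 0.33
grasp_force: 30.0
```

```bash
python3 -m crank '{"translation":[[-0.003,0.012,0],[-0.01,0.04,0],[-0.018,0.075,0],[-0.027,0.115,0],[-0.037,0.155,0],[-0.047,0.195,0],[-0.056,0.235,0],[-0.066,0.275,0],[-0.075,0.315,0],[-0.085,0.355,0]],"yaw":[0,0,0,0,0,0,0,0,0,0],"hand":[1,1,1,1,1,1,1,1,1,1]}'; python3 -m crank '{"translation":[[-0.009,0.04,0],[-0.017,0.075,0],[-0.023,0.1,0],[-0.028,0.12,0],[-0.031,0.132,0],[-0.033,0.14,0],[-0.033,0.14,0],[-0.033,0.14,0],[-0.033,0.14,0]],"yaw":[0,0,0,0,0,0,0,0,0],"hand":[1,1,1,1,1,1,1,1,1]}';python3 - <<'E'
from h import *
import cv2
a,d=cams.read_camera("side")
cv2.imwrite("pics/s4.png",cv2.resize(a[200:400,120:400,::-1],None,fx=2.5,fy=2.5))
print(sensors.get_state()['tool_pos'])
E
```

```text
clock: 8.23
tool_pos: [506.0, 134.7, 241.0]
orientation: [-0.002, 0.12, 0.993, -0.001]
wrist_force: [0.8, -0.2, -1.8]
width: 0.329
grasp_force: 30.0
clock: 8.98
tool_pos: [476.6, 270.6, 242.7]
orientation: [-0.0, 0.122, 0.993, -0.001]
wrist_force: [0.3, -0.2, -1.9]
width: 0.331
grasp_force: 30.0
[476.68304204 270.57025912 242.82394502]
```

View pics/s4.png

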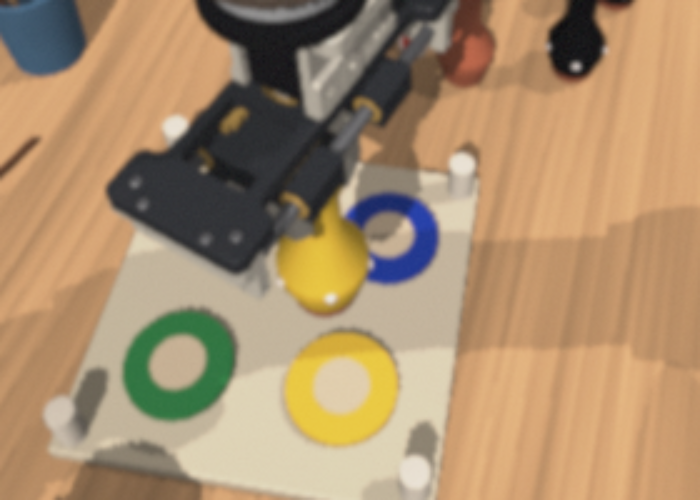

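The vase hangs upright above the shelf, on course for the yellow disc. I lower it.

```bash
python3 -m crank '{"translation":[[0,0.0015,-0.02],[0,0.0015,-0.05],[0,0.0015,-0.08],[0,0.0015,-0.105],[0,0.0015,-0.12],[0,0.0015,-0.13],[0,0.0015,-0.136],[0,0.0015,-0.14],[0,0.0015,-0.142],[0,0.0015,-0.143]],"yaw":[0,0,0,0,0,0,0,0,0,0],"hand":[1,1,1,1,1,1,1,1,1,1]}'; python3 -m crank '{"translation":[[0,0,-0.001],[0,0,-0.002],[0,0,-0.003],[0,0,-0.004],[0,0,-0.004],[0,0,-0.004]],"yaw":[0,0,0,0,0,0],"hand":[1,1,1,1,1,1]}'
```

```text
clock: 9.87
tool_pos: [476.8, 274.3, 100.8]
orientation: [0.001, 0.121, 0.993, 0.0]
wrist_force: [-0.4, -0.0, -2.2]
width: 0.327
grasp_force: 30.0
clock: 10.37
tool_pos: [476.0, 274.1, 96.2]
orientation: [-0.0, 0.121, 0.993, 0.0]
wrist_force: [0.6, -0.3, -2.2]
width: 0.331
grasp_force: 30.0
```

```bash
python3 -m crank '{"translation":[[0,-0.001,-0.0005],[0,-0.001,-0.001],[0,-0.001,-0.001],[0,-0.001,-0.001]],"yaw":[0,0,0,0],"hand":[1,1,1,1]}'; python3 -m crank '{"translation":[[0,0,-0.0005],[0,0,-0.001],[0,0,-0.001],[0,0,-0.001]],"yaw":[0,0,0,0],"hand":[1,1,1,1]}'
```

```text
clock: 10.7
tool_pos: [476.8, 273.9, 96.0]
orientation: [0.001, 0.121, 0.993, 0.001]
wrist_force: [-0.7, 0.9, 5.3]
width: 0.329
grasp_force: 30.0
clock: 11.03
tool_pos: [477.3, 274.2, 95.9]
orientation: [0.001, 0.12, 0.993, 0.001]
wrist_force: [-1.3, 1.0, 10.2]
width: 0.331
grasp_force: 30.0
```

Contact. I ease off slightly, release and rise.

```bash
python3 -m crank '{"translation":[[0,0,0.001],[0,0,0.001],[0,0,0.001],[0,0,0.001],[0,0,0.001],[0,0,0.001],[0,0,0.001],[0,0,0.001],[0,0,0.001],[0,0,0.001]],"yaw":[0,0,0,0,0,0,0,0,0,0],"hand":[0.2,0,-0.2,-0.5,-0.8,-1,-1,-1,-1,-1]}'; python3 -m crank '{"translation":[[0,0,0.01],[0,0,0.03],[0,0,0.06],[0,0,0.09],[0,0,0.12],[0,0,0.148],[0,0,0.148]],"yaw":[0,0,0,0,0,0,0],"hand":[-1,-1,-1,-1,-1,-1,-1]}'; python3 -c "
from h import *
print(ring('side',(476,272),130,150),sensors.get_state()['tool_pos'])"
```

```text
clock: 11.87
tool_pos: [476.0, 273.1, 95.1]
orientation: [-0.0, 0.121, 0.993, 0.0]
wrist_force: [-0.1, -0.5, 0.3]
width: 0.984
grasp_force: 0.0
clock: 12.45
tool_pos: [479.1, 275.4, 250.4]
orientation: [0.004, 0.121, 0.993, 0.003]
wrist_force: [1.1, 0.6, 1.5]
width: 1.005
grasp_force: 0.0
(322, array([476.2, 274.7, 138.3]), array([475.4, 276.5, 143.5])) [478.11443738 274.59990751 247.59916259]
```

```bash
python3 -m crank '{"translation":[[-0.001,-0.03,0],[-0.002,-0.07,0],[-0.004,-0.11,0],[-0.006,-0.15,0],[-0.007,-0.19,0],[-0.009,-0.23,0],[-0.01,-0.27,0],[-0.012,-0.31,0],[-0.013,-0.35,0],[-0.015,-0.39,0]],"yaw":[0,0,0,0,0,0,0,0,0,0],"hand":[-1,-1,-1,-1,-1,-1,-1,-1,-1,-1]}'; python3 -m crank '{"translation":[[-0.002,-0.04,0],[-0.004,-0.08,0],[-0.006,-0.12,0],[-0.007,-0.16,0],[-0.008,-0.2,0],[-0.009,-0.23,0],[-0.0095,-0.2495,0],[-0.0095,-0.2495,0],[-0.0095,-0.2495,0]],"yaw":[0,0,0,0,0,0,0,0,0],"hand":[-1,-1,-1,-1,-1,-1,-1,-1,-1]}'; python3 -c "
from h import *
print(ring('side',(451,-366)),sensors.get_state()['tool_pos'],sensors.get_state()['joint_positions'].round(2))"
```

```text
clock: 13.33
tool_pos: [459.9, -118.6, 242.7]
orientation: [-0.0, 0.12, 0.993, 0.0]
wrist_force: [0.3, 0.0, 0.2]
width: 1.002
grasp_force: 0.0
clock: 14.08
tool_pos: [450.3, -367.1, 242.0]
orientation: [-0.001, 0.122, 0.993, 0.0]
wrist_force: [0.4, 0.5, -0.6]
width: 1.0
grasp_force: 0.0
(99, array([ 450.4, -365.4,  116. ]), array([ 450. , -361.4,  118.9])) [ 451.0171853  -365.5168032   242.14825396] [ 0.5   0.31  0.16  1.7  -0.06  1.14  2.01]
```

```bash
python3 -m crank '{"translation":[[0,0,-0.02],[0,0,-0.05],[0,0,-0.08],[0,0,-0.11],[0,0,-0.135],[0,0,-0.155],[0,0,-0.165],[0,0,-0.17],[0,0,-0.17],[0,0,-0.17]],"yaw":[0,0,0,0,0,0,0,0,0,0],"hand":[-1,-1,-1,-1,-1,-1,-1,-1,-1,-1]}'; python3 -m crank '{"translation":[[0,0,0],[0,0,0],[0,0,0],[0,0,0],[0,0,0],[0,0,0],[0,0,0],[0,0,0],[0,0,0],[0,0,0]],"yaw":[0,0,0,0,0,0,0,0,0,0],"hand":[1,1,1,1,1,1,1,1,1,1]}'; python3 -m crank '{"translation":[[0,0,0.005],[0,0,0.02],[0,0,0.04],[0,0,0.065],[0,0,0.09],[0,0,0.115],[0,0,0.14],[0,0,0.165],[0,0,0.18],[0,0,0.18]],"yaw":[0,0,0,0,0,0,0,0,0,0],"hand":[1,1,1,1,1,1,1,1,1,1]}'
```

```text
clock: 14.97
tool_pos: [452.4, -366.3, 74.1]
orientation: [0.001, 0.12, 0.993, -0.0]
wrist_force: [-0.1, -0.1, 0.6]
width: 1.001
grasp_force: 0.0
clock: 15.8
tool_pos: [451.5, -366.3, 73.1]
orientation: [-0.0, 0.121, 0.993, 0.0]
wrist_force: [0.4, 0.1, 0.0]
width: 0.332
grasp_force: 30.1
clock: 16.63
tool_pos: [453.2, -367.9, 257.3]
orientation: [0.003, 0.121, 0.993, -0.002]
wrist_force: [0.8, 0.2, -1.5]
width: 0.329
grasp_force: 30.0
```

```bash
python3 -m crank '{"translation":[[0.003,0.012,0],[0.009,0.04,0],[0.018,0.078,0],[0.027,0.117,0],[0.036,0.156,0],[0.045,0.195,0],[0.054,0.234,0],[0.063,0.273,0],[0.072,0.312,0],[0.08,0.35,0]],"yaw":[0,0,0,0,0,0,0,0,0,0],"hand":[1,1,1,1,1,1,1,1,1,1]}'; python3 -m crank '{"translation":[[0.009,0.039,0],[0.018,0.078,0],[0.027,0.117,0],[0.036,0.156,0],[0.045,0.195,0],[0.054,0.234,0],[0.06,0.262,0],[0.065,0.285,0],[0.068,0.298,0],[0.0695,0.3054,0]],"yaw":[0,0,0,0,0,0,0,0,0,0],"hand":[1,1,1,1,1,1,1,1,1,1]}'; python3 -m crank '{"translation":[[0,0,0],[0,0,0],[0,0,0],[0,0,-0.02],[0,0,-0.05],[0,0,-0.08],[0,0,-0.105],[0,0,-0.125],[0,0,-0.14],[0,0,-0.147]],"yaw":[0,0,0,0,0,0,0,0,0,0],"hand":[1,1,1,1,1,1,1,1,1,1]}'; python3 -m crank '{"translation":[[0,0,-0.003],[0,0,-0.006],[0,0,-0.007],[0,0,-0.008],[0,0,-0.009],[0,0,-0.0095],[0,0,-0.0095]],"yaw":[0,0,0,0,0,0,0],"hand":[1,1,1,1,1,1,1]}'
```

```text
clock: 17.47
tool_pos: [529.8, -13.1, 251.0]
orientation: [-0.002, 0.12, 0.993, 0.0]
wrist_force: [-0.2, -0.4, -1.7]
width: 0.328
grasp_force: 30.0
clock: 18.3
tool_pos: [598.9, 291.7, 250.7]
orientation: [-0.002, 0.119, 0.993, -0.0]
wrist_force: [0.6, 0.2, -1.6]
width: 0.328
grasp_force: 30.0
clock: 19.13
tool_pos: [600.0, 285.7, 103.7]
orientation: [-0.001, 0.122, 0.993, -0.002]
wrist_force: [0.2, -0.5, -1.7]
width: 0.329
grasp_force: 30.0
clock: 19.72
tool_pos: [601.2, 289.2, 97.1]
orientation: [0.0, 0.121, 0.993, 0.0]
wrist_force: [0.9, -0.6, -1.4]
width: 0.329
grasp_force: 30.0
```

```bash
python3 -m crank '{"translation":[[0,0,-0.0007],[0,0,-0.0013],[0,0,-0.0015],[0,0,-0.0015],[0,0,-0.0015]],"yaw":[0,0,0,0,0],"hand":[1,1,1,1,1]}'
```

```text
clock: 20.13
tool_pos: [601.6, 289.5, 96.0]
orientation: [0.001, 0.121, 0.993, 0.0]
wrist_force: [-0.1, 0.0, 4.7]
width: 0.329
grasp_force: 30.0
```

```bash
python3 -m crank '{"translation":[[0,0,0],[0,0,0],[0,0,0],[0,0,0],[0,0,0],[0,0,0],[0,0,0],[0,0,0],[0,0,0],[0,0,0]],"yaw":[0,0,0,0,0,0,0,0,0,0],"hand":[0.2,0,-0.2,-0.5,-0.8,-1,-1,-1,-1,-1]}'; python3 -m crank '{"translation":[[0,0,0.01],[0,0,0.03],[0,0,0.06],[0,0,0.09],[0,0,0.12],[0,0,0.148],[0,0,0.148]],"yaw":[0,0,0,0,0,0,0],"hand":[-1,-1,-1,-1,-1,-1,-1]}'; python3 - <<'E'
from h import *
import cv2
for n in('side','top'):
    for xy in((476,272),(601,289)): print(n,ring(n,xy,130,150))
a,d=cams.read_camera("side")
cv2.imwrite("pics/s5.png",cv2.resize(a[60:410,120:420,::-1],None,fx=1.6,fy=1.6))
E
```

```text
clock: 20.97
tool_pos: [601.0, 289.0, 95.1]
orientation: [0.0, 0.121, 0.993, 0.0]
wrist_force: [-0.7, 0.1, 0.2]
width: 0.981
grasp_force: 0.0
clock: 21.55
tool_pos: [604.4, 291.0, 251.6]
orientation: [0.005, 0.121, 0.993, 0.003]
wrist_force: [0.9, 0.7, 1.7]
width: 1.0
grasp_force: 0.0
side (322, array([476.2, 275.6, 138.2]), array([475.4, 276.5, 143.4]))
side (309, array([601. , 289.8, 138.6]), array([599.9, 290.7, 143.1]))
top (176, array([477.2, 274.8, 141.5]), array([476.8, 274.1, 141.9]))Traceback (most recent call last):
  File "<stdin>", line 4, in <module>
  File "h.py", line 15, in ring
    Q=P[m]; return len(Q),((Q.min(0)+Q.max(0))/2).round(1),Q.mean(0).round(1)
                            ~~~~~^^^
    return umr_minimum(a, axis, None, out, keepdims, initial, where)
ValueError: zero-size array to reduction operation minimum which has no identity
```

Both vases stand centred (the top view is occluded by the arm). Next is blue.

```bash
python3 -m crank '{"translation":[[-0.009,-0.03,0],[-0.021,-0.068,0],[-0.033,-0.106,0],[-0.045,-0.145,0],[-0.057,-0.184,0],[-0.069,-0.222,0],[-0.08,-0.26,0],[-0.092,-0.298,0],[-0.104,-0.336,0],[-0.115,-0.374,0]],"yaw":[0,0,0,0,0,0,0,0,0,0],"hand":[-1,-1,-1,-1,-1,-1,-1,-1,-1,-1]}'; python3 -m crank '{"translation":[[-0.012,-0.038,0],[-0.023,-0.075,0],[-0.032,-0.1,0],[-0.0365,-0.1165,0],[-0.0365,-0.1165,0],[-0.0365,-0.1165,0],[-0.0365,-0.1165,0]],"yaw":[0,0,0,0,0,0,0],"hand":[-1,-1,-1,-1,-1,-1,-1]}'; python3 -c "
from h import *
print(ring('side',(449,-201)),sensors.get_state()['tool_pos'],sensors.get_state()['joint_positions'].round(2))"
```

```text
clock: 22.58
tool_pos: [483.8, -86.6, 241.9]
orientation: [-0.001, 0.121, 0.993, 0.0]
wrist_force: [-0.2, 0.1, -0.8]
width: 0.997
grasp_force: 0.0
clock: 23.17
tool_pos: [449.3, -200.2, 242.2]
orientation: [-0.001, 0.12, 0.993, 0.001]
wrist_force: [0.0, 0.3, 0.1]
width: 1.001
grasp_force: 0.0
(122, array([ 448. , -201.8,  115.9]), array([ 448. , -198.8,  119.6])) [ 449.58765002 -199.87945802  242.40770403] [ 0.29  0.15  0.08  1.9  -0.01  1.09  1.71]
```

```bash
python3 -m crank '{"translation":[[0,-0.001,-0.02],[0,-0.001,-0.05],[0,-0.001,-0.08],[0,-0.001,-0.11],[0,-0.001,-0.135],[0,-0.001,-0.155],[0,-0.001,-0.165],[0,-0.001,-0.17],[0,-0.001,-0.17],[0,-0.001,-0.17]],"yaw":[0,0,0,0,0,0,0,0,0,0],"hand":[-1,-1,-1,-1,-1,-1,-1,-1,-1,-1]}'; python3 -m crank '{"translation":[[0,0,0],[0,0,0],[0,0,0],[0,0,0],[0,0,0],[0,0,0],[0,0,0],[0,0,0],[0,0,0],[0,0,0]],"yaw":[0,0,0,0,0,0,0,0,0,0],"hand":[1,1,1,1,1,1,1,1,1,1]}'; python3 -m crank '{"translation":[[0,0,0.005],[0,0,0.02],[0,0,0.04],[0,0,0.065],[0,0,0.09],[0,0,0.115],[0,0,0.14],[0,0,0.165],[0,0,0.18],[0,0,0.18]],"yaw":[0,0,0,0,0,0,0,0,0,0],"hand":[1,1,1,1,1,1,1,1,1,1]}'
```

```text
clock: 24.05
tool_pos: [450.4, -202.3, 73.9]
orientation: [0.001, 0.12, 0.993, -0.0]
wrist_force: [-0.3, -0.2, 0.2]
width: 0.998
grasp_force: 0.0
clock: 24.88
tool_pos: [449.5, -202.4, 73.1]
orientation: [-0.0, 0.121, 0.993, 0.0]
wrist_force: [-0.2, 0.5, 0.4]
width: 0.331
grasp_force: 30.1
clock: 25.72
tool_pos: [451.5, -203.4, 256.9]
orientation: [0.003, 0.121, 0.993, -0.001]
wrist_force: [0.9, 0.2, -1.5]
width: 0.333
grasp_force: 30.0
```

```bash
python3 -m crank '{"translation":[[0.001,0.012,0],[0.0035,0.04,0],[0.0065,0.078,0],[0.01,0.117,0],[0.0135,0.156,0],[0.017,0.195,0],[0.02,0.234,0],[0.023,0.273,0],[0.026,0.305,0],[0.028,0.325,0]],"yaw":[0,0,0,0,0,0,0,0,0,0],"hand":[1,1,1,1,1,1,1,1,1,1]}'; python3 -m crank '{"translation":[[0.001,0.013,0],[0.0015,0.0195,0],[0.0015,0.0195,0],[0.0015,0.0195,-0.02],[0.0015,0.0195,-0.05],[0.0015,0.0195,-0.08],[0.0015,0.0195,-0.105],[0.0015,0.0195,-0.125],[0.0015,0.0195,-0.14],[0.0015,0.0195,-0.147]],"yaw":[0,0,0,0,0,0,0,0,0,0],"hand":[1,1,1,1,1,1,1,1,1,1]}'; python3 -m crank '{"translation":[[0,0,-0.003],[0,0,-0.006],[0,0,-0.007],[0,0,-0.008],[0,0,-0.009],[0,0,-0.0095],[0,0,-0.0095]],"yaw":[0,0,0,0,0,0,0],"hand":[1,1,1,1,1,1,1]}';  python3 -m crank '{"translation":[[0,0,-0.0007],[0,0,-0.0013],[0,0,-0.0015],[0,0,-0.0015],[0,0,-0.0015]],"yaw":[0,0,0,0,0],"hand":[1,1,1,1,1]}'
```

```text
clock: 26.55
tool_pos: [476.1, 126.9, 251.8]
orientation: [-0.001, 0.118, 0.993, 0.001]
wrist_force: [-0.7, 0.2, -1.5]
width: 0.33
grasp_force: 30.0
clock: 27.38
tool_pos: [477.1, 139.4, 103.4]
orientation: [-0.002, 0.122, 0.993, -0.001]
wrist_force: [-0.5, 0.2, -1.3]
width: 0.331
grasp_force: 30.0
clock: 27.97
tool_pos: [479.3, 142.1, 97.0]
orientation: [0.0, 0.121, 0.993, 0.0]
wrist_force: [0.0, 0.3, -2.6]
width: 0.331
grasp_force: 30.0
clock: 28.38
tool_pos: [479.8, 142.4, 96.0]
orientation: [0.001, 0.121, 0.993, 0.0]
wrist_force: [-1.0, 0.9, 4.9]
width: 0.331
grasp_force: 30.0
```

```bash
python3 -m crank '{"translation":[[0,0,0],[0,0,0],[0,0,0],[0,0,0],[0,0,0],[0,0,0],[0,0,0],[0,0,0],[0,0,0],[0,0,0]],"yaw":[0,0,0,0,0,0,0,0,0,0],"hand":[0.2,0,-0.2,-0.5,-0.8,-1,-1,-1,-1,-1]}'; python3 -m crank '{"translation":[[0,0,0.01],[0,0,0.03],[0,0,0.06],[0,0,0.09],[0,0,0.12],[0,0,0.148],[0,0,0.148]],"yaw":[0,0,0,0,0,0,0],"hand":[-1,-1,-1,-1,-1,-1,-1]}'; python3 - <<'E'
from h import *
import cv2
a,d=cams.read_camera("side")
cv2.imwrite("pics/s5.png",cv2.resize(a[60:410,120:420,::-1],None,fx=1.6,fy=1.6))
E
```

```text
clock: 29.22
tool_pos: [479.0, 142.0, 95.1]
orientation: [-0.0, 0.121, 0.993, -0.0]
wrist_force: [-0.2, -0.6, 0.4]
width: 0.981
grasp_force: 0.0
clock: 29.8
tool_pos: [482.6, 143.4, 250.0]
orientation: [0.005, 0.121, 0.993, 0.002]
wrist_force: [0.8, 0.8, 1.1]
width: 0.997
grasp_force: 0.0
```

View pics/s5.png

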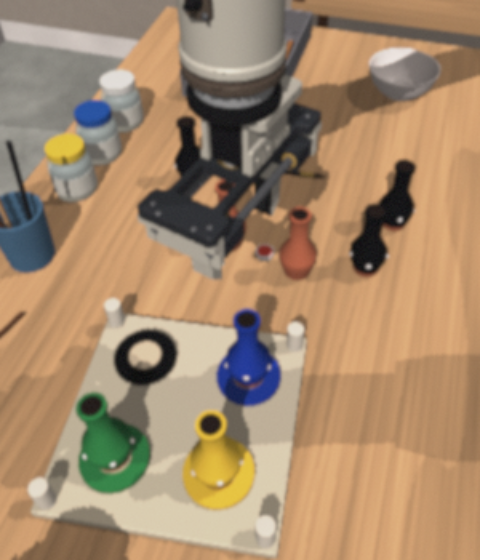

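All three stand upright and centred on their discs: green (110,450), yellow (218,465), blue (248,365). Now the black vase at (572,-348).

```bash
python3 -m crank '{"translation":[[0.006,-0.03,0],[0.013,-0.068,0],[0.02,-0.107,0],[0.028,-0.146,0],[0.035,-0.185,0],[0.043,-0.224,0],[0.05,-0.263,0],[0.057,-0.302,0],[0.064,-0.34,0],[0.071,-0.375,0]],"yaw":[0,0,0,0,0,0,0,0,0,0],"hand":[-1,-1,-1,-1,-1,-1,-1,-1,-1,-1]}'; python3 -m crank '{"translation":[[0.007,-0.038,0],[0.014,-0.075,0],[0.019,-0.1,0],[0.022,-0.1155,0],[0.022,-0.1155,0],[0.022,-0.1155,0],[0.022,-0.1155,0]],"yaw":[0,0,0,0,0,0,0],"hand":[-1,-1,-1,-1,-1,-1,-1]}'; python3 -c "
from h import *
print(ring('side',(572,-348)),sensors.get_state()['tool_pos'],sensors.get_state()['joint_positions'].round(2))"
```

```text
clock: 30.68
tool_pos: [549.1, -235.4, 242.3]
orientation: [-0.001, 0.121, 0.993, -0.0]
wrist_force: [0.6, 0.2, -0.4]
width: 1.002
grasp_force: 0.0
clock: 31.27
tool_pos: [571.8, -346.6, 242.3]
orientation: [-0.001, 0.12, 0.993, 0.001]
wrist_force: [0.4, 0.5, 1.6]
width: 0.998
grasp_force: 0.0
(90, array([ 570.7, -348.8,  116.4]), array([ 569.9, -345. ,  119.6])) [ 572.17457961 -346.1939806   242.67594289] [ 0.45  0.47  0.07  1.47 -0.04  1.21  1.86]
```

```bash
python3 -m crank '{"translation":[[0,0,-0.02],[0,0,-0.05],[0,0,-0.08],[0,0,-0.11],[0,0,-0.135],[0,0,-0.155],[0,0,-0.165],[0,0,-0.17],[0,0,-0.17],[0,0,-0.17]],"yaw":[0,0,0,0,0,0,0,0,0,0],"hand":[-1,-1,-1,-1,-1,-1,-1,-1,-1,-1]}'; python3 -m crank '{"translation":[[0,0,0],[0,0,0],[0,0,0],[0,0,0],[0,0,0],[0,0,0],[0,0,0],[0,0,0],[0,0,0],[0,0,0]],"yaw":[0,0,0,0,0,0,0,0,0,0],"hand":[1,1,1,1,1,1,1,1,1,1]}'; python3 -m crank '{"translation":[[0,0,0.005],[0,0,0.02],[0,0,0.04],[0,0,0.065],[0,0,0.09],[0,0,0.115],[0,0,0.14],[0,0,0.165],[0,0,0.18],[0,0,0.18]],"yaw":[0,0,0,0,0,0,0,0,0,0],"hand":[1,1,1,1,1,1,1,1,1,1]}'
```

```text
clock: 32.15
tool_pos: [573.0, -348.4, 74.4]
orientation: [0.001, 0.12, 0.993, -0.0]
wrist_force: [-0.4, 0.1, 0.5]
width: 0.995
grasp_force: 0.0
clock: 32.98
tool_pos: [571.9, -348.6, 73.0]
orientation: [-0.0, 0.121, 0.993, -0.0]
wrist_force: [0.7, -0.9, -0.3]
width: 0.329
grasp_force: 30.1
clock: 33.82
tool_pos: [573.9, -349.6, 257.7]
orientation: [0.003, 0.121, 0.993, -0.001]
wrist_force: [0.4, -0.8, -1.3]
width: 0.329
grasp_force: 30.0
```

```bash
python3 -m crank '{"translation":[[0.001,0.012,0],[0.004,0.04,0],[0.0075,0.078,0],[0.011,0.117,0],[0.015,0.156,0],[0.0185,0.195,0],[0.022,0.234,0],[0.026,0.273,0],[0.0295,0.312,0],[0.033,0.35,0]],"yaw":[0,0,0,0,0,0,0,0,0,0],"hand":[1,1,1,1,1,1,1,1,1,1]}'; python3 -m crank '{"translation":[[0.0035,0.038,0],[0.007,0.075,0],[0.01,0.105,0],[0.0125,0.128,0],[0.014,0.143,0],[0.0145,0.1505,0],[0.0145,0.1505,0],[0.0145,0.1505,0],[0.0145,0.1505,-0.02],[0.0145,0.1505,-0.05]],"yaw":[0,0,0,0,0,0,0,0,0,0],"hand":[1,1,1,1,1,1,1,1,1,1]}'; python3 -m crank '{"translation":[[0,0,-0.03],[0,0,-0.055],[0,0,-0.075],[0,0,-0.09],[0,0,-0.098],[0,0,-0.103],[0,0,-0.105],[0,0,-0.1065],[0,0,-0.1065],[0,0,-0.1065]],"yaw":[0,0,0,0,0,0,0,0,0,0],"hand":[1,1,1,1,1,1,1,1,1,1]}';  python3 -m crank '{"translation":[[0,0,-0.0007],[0,0,-0.0013],[0,0,-0.0015],[0,0,-0.0015],[0,0,-0.0015]],"yaw":[0,0,0,0,0],"hand":[1,1,1,1,1]}'
```

```text
clock: 34.65
tool_pos: [602.9, 4.8, 250.7]
orientation: [-0.002, 0.12, 0.993, 0.0]
wrist_force: [0.4, -0.2, -3.5]
width: 0.331
grasp_force: 30.0
clock: 35.48
tool_pos: [622.8, 149.4, 206.3]
orientation: [0.004, 0.123, 0.992, 0.001]
wrist_force: [0.7, -1.1, -1.8]
width: 0.33
grasp_force: 30.0
clock: 36.32
tool_pos: [620.3, 152.1, 97.8]
orientation: [0.001, 0.121, 0.993, 0.0]
wrist_force: [-0.8, 0.6, -3.1]
width: 0.324
grasp_force: 30.0
clock: 36.73
tool_pos: [620.2, 152.1, 96.0]
orientation: [0.001, 0.121, 0.993, 0.0]
wrist_force: [0.5, 0.2, 2.8]
width: 0.33
grasp_force: 30.0
```

```bash
python3 -m crank '{"translation":[[0,0,0],[0,0,0],[0,0,0],[0,0,0],[0,0,0],[0,0,0],[0,0,0],[0,0,0],[0,0,0],[0,0,0]],"yaw":[0,0,0,0,0,0,0,0,0,0],"hand":[0.2,0,-0.2,-0.5,-0.8,-1,-1,-1,-1,-1]}'; python3 -m crank '{"translation":[[0,0,0.01],[0,0,0.03],[0,0,0.06],[0,0,0.09],[0,0,0.12],[0,0,0.158],[0,0,0.178],[0,0,0.178],[0,0,0.178]],"yaw":[0,0,0,0,0,0,0,0,0],"hand":[-1,-1,-1,-1,-1,-1,-1,-1,-1]}'; python3 - <<'E'
from h import *
import cv2
a,d=cams.read_camera("side")
cv2.imwrite("pics/s6.png",cv2.resize(a[60:410,120:420,::-1],None,fx=1.6,fy=1.6))
for xy in((476,272),(601,289),(479,142),(619,152)): print(ring('side',xy,130,150))
E
```

```text
clock: 37.57
tool_pos: [619.5, 152.0, 95.1]
orientation: [-0.0, 0.121, 0.993, 0.0]
wrist_force: [-0.4, 1.4, -0.6]
width: 0.983
grasp_force: 0.0
clock: 38.32
tool_pos: [620.5, 152.3, 275.8]
orientation: [0.002, 0.121, 0.993, 0.001]
wrist_force: [1.3, 0.0, -0.8]
width: 0.998
grasp_force: 0.0
(321, array([476.1, 275.3, 138.6]), array([475.5, 276.4, 143.4]))
(310, array([601. , 289.9, 138.3]), array([599.8, 290.6, 143.3]))
(229, array([478.2, 142.4, 138.8]), array([477.9, 144.2, 143.1]))
(224, array([619.6, 151.7, 138.3]), array([618.3, 153.5, 142.9]))
```

View pics/s6.png

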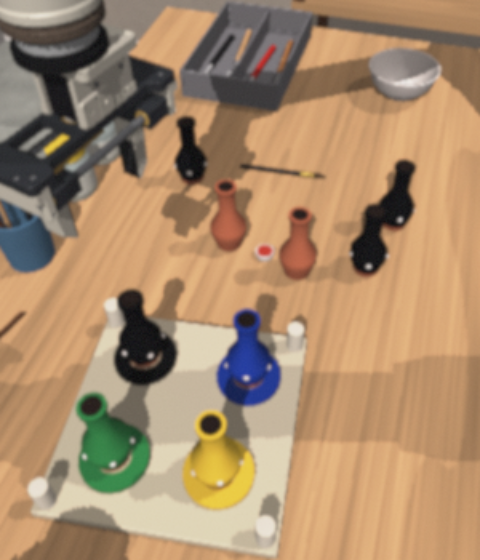

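All four vases stand centred on their discs (black at crop (143,345)). Both plain vases and the look-alikes are untouched, and the gripper is clear.

```bash
python3 -c "
from plant import finish_job;print(finish_job())"
```

```text
the job is handed in; nothing more can be done
None
```

The yellow, green, blue and black vases were placed in that order and stand upright near the centre of their matching discs; the plain vases and look-alikes were not moved, and the job was handed in at about 38 s.

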